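Proof-pull a mug handle to the index mark

TASK

Proof-load the mug in the pull tester: first turn the black knob of the pull counter anticlockwise back to its zero stop while the pull handle is still home, then pull the D-shaped handle out until the needle on its slide stands level with the sliding index mark, never well past it. Finish while still holding the handle there against the spring with the fingers: do not let it go back. Leave the index mark, the bowl, the spatula and the jar where they are.

Things in the scene. Friction and masses are not known exactly. Their poses are not given: they have to be found in the camera images.
- tester: Pull tester, fixed: metal base 330x170x12 mm; grey housing, x -20 to 140, y +-36, top at 78 mm; lower ledge with white scale, y 34 to 86, top at 62 mm. A terracotta mug (78 mm wide, top at 102 mm, axis at x 229 mm) stands at the +x end, hooked to the housing. Origin on the bench (z=0) under the housing's centre line; z up; the handle is pulled level along -x. 'Tester frame' means this one.
- grip (a point): D-shaped pull handle: level round rubber-clad bar along tester y, 14 mm diameter, 104 mm long, on two steel side arms 90 mm apart. This point: bar centre, 58 mm above the bench, home at x -100 mm, y 0 (tester frame); axes as the tester's. Behind the bar an opening 59 mm (x) by 80 mm (y) for a finger; free below to the bench. Pinch the bar from above, fingers closing along tester x.
- pull (a joint): Travel of the pull handle along tester -x, m: 0 home at its stop, 0.115 at most. A spring draws it home: 5 N at 0 plus 100 N/m, friction 0.6 N (10 to 14 N at the mark). It goes back if let go.
- mark (a joint): Setting of the sliding index mark, m, on the same scale: the needle is level with the mark when pull equals mark. It is between 0.045 and 0.085, held by friction, and is not to be moved.
- needle (a point): Tip of the black needle carried by the pull slide over the white scale, 64 mm above the bench, at y 66 mm and, with the handle home, x 100 mm in the tester frame; moves to -x with the handle.
- mark_tip (a point): Tip of the index mark, a small steel block (16 mm, top at 76 mm) with a pointed tongue, on the outer edge of the ledge, 64 mm above the bench at y 67 mm in the tester frame. Level means the same x as the needle in the tester frame.
- count (a joint): Angle of the pull counter's pointer and its reset knob (it counts a pull only when the handle has come back home, so it rests during a pull), rad: 0 at the zero stop, growing clockwise seen from above, to 2.4 at most. Starts between 0.7 and 1.35. Turns stiffly (0.03 N m friction) and stays where it is left.
- count_grip (a point): On the knob's upright axis (tester x 85, y 0 mm), 112 mm above the bench: TCP height to grip it. Knob: black bar 42 mm long, 12 mm wide, 92 to 120 mm above the bench, over a white dial 72 mm across (top 82 mm, stop pin to 90 mm). Its own y lies along the bar, the way the needle under it points: the tester's +y at count 0, turned clockwise from it by a at angle a.
- bowl: Terracotta bowl, 90 mm across, 45 mm high, on the bench; a bystander. Origin under its centre.
- knife: Potter's spatula, 170 mm long, lying on the bench; a bystander. Origin under its middle, long axis x.
- jar: Small white jar with a wooden lid, 56 mm across, 60 mm high, on the bench; a bystander. Origin under its centre.

How it is judged:
By the outcome, as a careful person would: the job done as asked, in the order asked, and still so for the second after the job is handed in, while the arm keeps its last pose, push and grip.
It also fails if it takes over 46 s, if anything falls off the work surface, if the arm or the gripper's body presses on something with over 40 N, if the wrist force passes 120 N, or if a joint passes its speed limit or range.

ROBOT

A 6-joint arm with a two-finger parallel gripper is mounted at the origin on the work surface. World frame = base frame: x ahead of the robot, y to its left, z up, the work surface at z = 0. Lengths are in m, angles in rad, forces in N, time in s.
With the tool pointing down it reaches from about 0.3 to 0.75 m from the base axis. Payload 8.5 kg.
Tool frame: the origin (TCP) lies between the finger pads, 19 mm behind the fingertips; this is the grasp point; z points along the fingers, y is the line along which they close (so a half turn about z gives the same grasp; the last joint's range is limited). The gripper opens to 85 mm and grips with 20 to 120 N. Pads are 22 mm wide; open, the fingers measure 114 mm over their backs; the gripper's body (76 mm by 85 mm) begins 54 mm behind the grasp point. The pads swing forward as they close: fully open they stand 13 mm farther back than shut.
Start: joints at [1.095, 0.381, 1.297, -0, 1.464, -0.215], TCP at [0.142, 0.531, 0.25] pointing down, gripper open.
Joint ranges: [-3.11, 3.11], [-0.89, 2.33], [0.22, 2.48], [-1.42, 4.56], [0.17, 2.85], [-2.88, 2.88]. Speed limits (rad/s): [2.39, 2.39, 3.14, 3.14, 3.14, 3.14].

INTERFACE

Orientations are given as a unit quaternion [w, x, y, z].
In Python, from cell import monitor, vision, sign_off, spotter gives the robot as it stands.
- The arm moves only by the shell command python3 -m crank 'ROWS' [FORCE]. ROWS is JSON, a list that holds one entry, the list of rows, each a list of 7 numbers: the shift along the tool's x, y, z in mm, then the turn, a rotation vector about the tool's x, y, z in degrees, then the finger opening in mm, from 0 to 85.4. In form: [[[tx, ty, tz, ax, ay, az, claw], ...]]. A call has 1 to 20 rows; each row is the pose to reach, as a shift and turn from the pose commanded when the call began, along the tool's axes at that moment; what a row does not reach only later rows make up. A row lasts 1/12 s, in which the tool goes at most 41.7 mm and 7.16 degrees, less where a joint would pass 70% of its speed; a pose out of reach is approached as far as the arm can. A call with a gripper value outside its range is refused whole. The fingers move at their own pace and stop on an object; FORCE is the grip in N (left out, the last holds). Time passes only in rows, so rows that repeat a pose let the fingers close. It gives the time, the measured TCP pose, the force, the opening and the grip force at its end, in the units of the state.
- monitor.get_obs(): the state, without advancing time (a new reading comes with each control period).
- vision.camera(name): name is "side" or "top" or "wrist"; returns a dict with "img" (384x512x3 uint8, red, green, blue), "range_z" (384x512 float32, m along the optical axis (not along the pixel's ray), 0 where there is no reading), "fx", "fy", "cx", "cy" (pixels), "camera_from_world" (4x4, takes a point from world to camera coordinates); the wrist camera has in their place "T_tool_cam" (4x4, takes a point from camera to tool coordinates, whose origin is the TCP and whose axes are the flange's). Camera axes: x right, y down, z forward; pixel columns grow to the right and rows downward; lengths in m; the calibration is good to about 2 mm. A picture is of the moment at which its call begins: read the wrist's pose just before it.
- sign_off(): hands the job in; it is judged then, once.
Trained networks look in the newest picture that a camera, given by its name, has taken for a name from the list of things; names that differ only in an ending like _2 or _b are one class to them, and where a whole thing is asked for, a point or a joint stands for the part that bears it (a point fixed in the world has none). Each returns a list of dicts, best first, with "p" (0 to 1); they miss things now and then, are a little off and sometimes report something else, mostly with a low value. They report only what shows in the picture. A call takes as long as a camera call.
- spotter.trace(target, camera): "mask" (384x512 bool, what is visible of it) and "xy" ([column, row] in pixels, amid what is visible of it).
The state is a dict: "time": time; "joint_pos": joint angles; "joint_vel": joint speeds; "effort": joint torques, N m; "eef_pos": TCP position; "eef_rot": TCP orientation; "ft_force": force on the tool from outside, world axes, zero at the start; "ft_torque": the same for the moment, N m; "grip_width": finger opening in m; "gripper_force": force on a finger pad.
Only numpy, scipy, OpenCV 4.12 (cv2) and the standard library are available. Lean on these libraries where they do the work, as an engineer would, in place of code of your own. Each camera call takes 0.05 s, during which the arm holds its last target. There are 200 camera calls.

## Working session

There is one attempt and no reset: what is moved stays moved. The work goes in short steps, Python scripts to look and compute and a shell command to move; the robot and the scene stay as the last step left them, time stands still between calls to the robot, and variables do not carry over. Pictures are saved under pics/ and viewed, at most 10 in all, crops included, and the job is handed in when it is done.

```bash
mkdir -p pics; cat > h.py <<'E'
import numpy as np, cv2
from scipy.spatial.transform import Rotation as R
from cell import monitor, vision, sign_off, spotter
def toolT(o=None):
    o=o or monitor.get_obs(); q=o['eef_rot']; T=np.eye(4)
    T[:3,:3]=R.from_quat([q[1],q[2],q[3],q[0]]).as_matrix(); T[:3,3]=o['eef_pos']; return T
def shot(n):
    T=toolT(); c=vision.camera(n)
    c['W']=T@c['T_tool_cam'] if n=='wrist' else np.linalg.inv(c['camera_from_world'])
    return c
def px(c,u,v,z=None,d=None):
    "world point of pixel at world height z, or with measured depth"
    r=np.array([(u-c['cx'])/c['fx'],(v-c['cy'])/c['fy'],1.0])
    W=c['W']
    if z is not None: 
        rr=W[:3,:3]@r; return W[:3,3]+rr*(z-W[2,3])/rr[2]
    return W[:3,:3]@(r*d)+W[:3,3]
def cloud(c,m):
    v,u=np.nonzero(m&(c['range_z']>0)); d=c['range_z'][v,u]
    P=np.stack([(u-c['cx'])/c['fx']*d,(v-c['cy'])/c['fy']*d,d]); return (c['W'][:3,:3]@P).T+c['W'][:3,3]
def proj(c,P):
    p=np.linalg.inv(c['W'])@np.append(P,1); return c['fx']*p[0]/p[2]+c['cx'],c['fy']*p[1]/p[2]+c['cy']
E
python3 - <<'E'
from h import *
ims=[]
for n in ['top','side']:
    c=shot(n); ims.append(c['img'])
    for t in ['tester','grip','needle','mark','mark_tip','count_grip','bowl','knife','jar']:
        try: r=spotter.trace(t,n)
        except Exception as e: print(t,e); continue
        for q in r[:1]:
            P=cloud(c,q['mask']); print(n,t,round(q['p'],2),np.round(q['xy']),q['mask'].sum(),np.round(np.median(P,0),3),np.round(np.percentile(P[:,2],95),3))
    cv2.imwrite(f'pics/{n}.png',c['img'][:,:,::-1])
o=monitor.get_obs();print(o['time'],o['eef_pos'],toolT(o)[:3,:3].round(2),o['ft_force'])
E
```

```text
top tester 0.58 [284. 196.] 11748 [ 0.526 -0.133  0.043] 0.087
top grip 0.74 [193. 165.] 850 [0.584 0.048 0.064] 0.069
top needle 0.8 [194. 165.] 674 [0.586 0.051 0.065] 0.068
top mark 0.38 [260. 146.] 80 [ 0.63  -0.08   0.076] 0.079
top mark_tip 0.56 [262. 148.] 76 [ 0.631 -0.08   0.076] 0.079
top count_grip 0.47 [271. 188.] 147 [ 0.532 -0.099  0.121] 0.123
top bowl 0.94 [271. 109.] 1115 [ 0.739 -0.104  0.022] 0.047
top knife 0.63 [286. 285.] 1494 [ 0.34  -0.143  0.005] 0.021
top jar 0.67 [193. 229.] 534 [0.452 0.064 0.061] 0.064
side tester 0.88 [247. 273.] 17686 [ 0.526 -0.198  0.044] 0.094
side grip 0.71 [275. 167.] 582 [0.592 0.059 0.062] 0.066
side needle 0.78 [276. 163.] 710 [0.592 0.064 0.062] 0.066
side mark 0.58 [245. 206.] 270 [ 0.532 -0.106  0.115] 0.12
side count_grip 0.82 [246. 208.] 228 [ 0.531 -0.108  0.116] 0.12
side bowl 0.76 [360. 229.] 1653 [ 0.734 -0.085  0.027] 0.045
side knife 0.6 [137. 273.] 2079 [ 0.338 -0.144  0.003] 0.019
side jar 0.72 [204. 176.] 870 [0.452 0.051 0.041] 0.061
1.0 [0.14182313 0.53139019 0.25001065] [[-0.97  0.26 -0.  ]
 [ 0.26  0.97 -0.  ]
 [-0.   -0.   -1.  ]] [-0.34196686 -0.33200714  0.32046677]
```

```bash
python3 - <<'E'
import cv2
a=cv2.imread('pics/top.png');cv2.imwrite('pics/topc.png',cv2.resize(a[80:320,160:400],(600,600),interpolation=cv2.INTER_CUBIC))
E
```

```text
(no output)
```

View pics/topc.png

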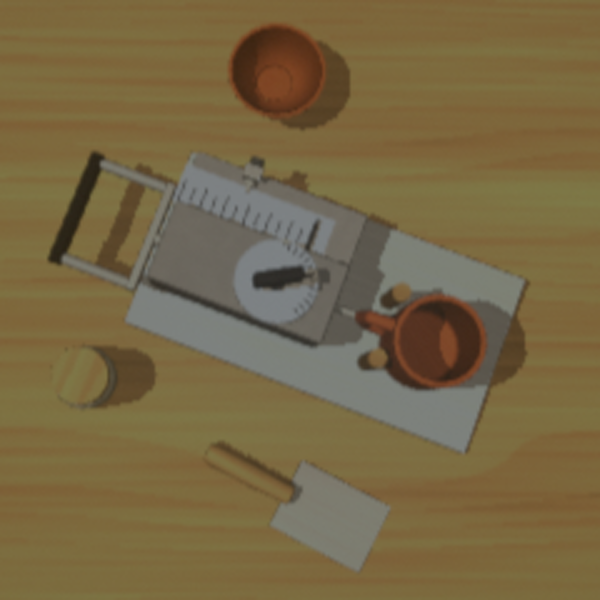

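```bash
python3 - <<'E'
from h import *
c=shot('top'); w=shot('wrist'); print(w['T_tool_cam'].round(3),w['fx'],c['W'].round(3))
f=lambda x,y,z: px(c,x/2.5+160-.3,y/2.5+80-.3,z)[:2]
b1,b2=f(97,157,.062),f(55,260,.062); k=f(280,277,.12); m=f(443,340,.102); mk=f(252,182,.07)
ka,kb=f(255,280,.12),f(305,270,.12)
print(b1,b2,(b1+b2)/2,k,m,mk)
g=(b1+b2)/2
deg=lambda v:np.degrees(np.arctan2(v[1],v[0])).round(1)
print(deg(m-g),np.linalg.norm(m-g),deg(k-g),np.linalg.norm(k-g),deg(b1-b2)-90,deg(kb-ka))
E
```

```text
[[ 0.    -0.965 -0.261  0.066]
 [ 1.     0.    -0.    -0.001]
 [ 0.    -0.261  0.965 -0.125]
 [ 0.     0.     0.     1.   ]] 324.40897065645896 [[ 0.006 -0.991  0.136  0.416]
 [-1.    -0.01  -0.025 -0.041]
 [ 0.026 -0.136 -0.99   0.996]
 [ 0.     0.     0.     1.   ]]
[0.64331471 0.05642671] [0.55158381 0.09053552] [0.59744926 0.07348112] [ 0.53099267 -0.10057457] [ 0.48205318 -0.23697402] [ 0.62077661 -0.07949706]
-110.4 0.3312078623635722 -110.9 0.1863111894651045 -110.4 -78.1
```

```bash
python3 -m crank '[[[-540,-510,0,0,0,63,60],[-540,-510,0,0,0,63,60],[-540,-510,0,0,0,63,60],[-540,-510,0,0,0,63,60],[-540,-510,0,0,0,63,60],[-540,-510,0,0,0,63,60],[-540,-510,0,0,0,63,60],[-540,-510,0,0,0,63,60],[-540,-510,0,0,0,63,60],[-540,-510,0,0,0,63,60],[-540,-510,0,0,0,63,60],[-540,-510,0,0,0,63,60],[-540,-510,0,0,0,63,60],[-540,-510,0,0,0,63,60],[-540,-510,0,0,0,63,60],[-540,-510,0,0,0,63,60],[-540,-510,0,0,0,63,60],[-540,-510,0,0,0,63,60],[-540,-510,0,0,0,63,60],[-540,-510,0,0,0,63,60]]]'
python3 - <<'E'
from h import *
w=shot('wrist'); np.savez('w1.npz',**w)
T=toolT(); print(T.round(3))
for t in ['count_grip','mark_tip']:
  for q in spotter.trace(t,'wrist')[:2]:
    P=cloud(w,q['mask']); print(t,q['p'],q['xy'],P.mean(0).round(4),np.percentile(P[:,2],90))
    if t=='count_grip':
        S=P[P[:,2]>.112][:,:2]
        if len(S)>9: print(cv2.minAreaRect(S.astype(np.float32)*1000))
cv2.imwrite('pics/w1.png',w['img'][:,:,::-1])
E
```

```text
time: 2.77
eef_pos: [0.5324, -0.102, 0.2493]
eef_rot: [-0.0, 0.63, 0.777, -0.0]
ft_force: [0.9, 0.3, -0.5]
grip_width: 0.0599
gripper_force: 0.0
[[-0.208  0.978 -0.001  0.532]
 [ 0.978  0.208  0.001 -0.101]
 [ 0.001 -0.001 -1.     0.25 ]
 [ 0.     0.     0.     1.   ]]
count_grip 0.91 [257.6, 170.4] [ 0.5319 -0.0977  0.1183] 0.12131138078947401
((532.4330444335938, -99.59725189208984), (11.982061386108398, 40.921104431152344), 9.258111000061035)
mark_tip 0.56 [361.4, 170.2] [ 0.6285 -0.0806  0.0729] 0.0771501173296424
mark_tip 0.16 [379.2, 54.5] [0.5935 0.0201 0.0628] 0.06620938307728301
```

View pics/w1.png

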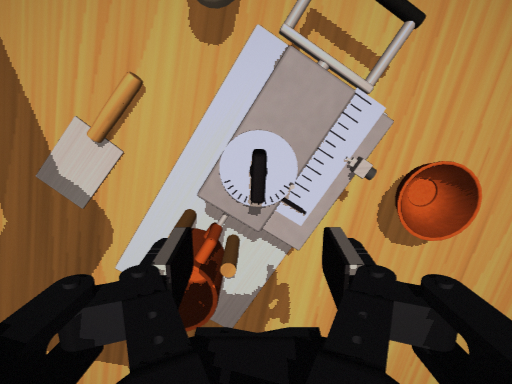

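```bash
python3 -m crank '[[[2,0,70,0,0,2.7,36],[2,0,100,0,0,2.7,36],[2,0,120,0,0,2.7,36],[2,0,136,0,0,2.7,36],[2,0,137,0,0,2.7,36],[2,0,137,0,0,2.7,36],[2,0,137,0,0,2.7,0],[2,0,137,0,0,2.7,0],[2,0,137,0,0,2.7,0],[2,0,137,0,0,2.7,0],[2,0,137,0,0,2.7,0]]]' 40; python3 -c "
from h import *
o=monitor.get_obs();print(o['time'],o['ft_force'],o['ft_torque'],o['eef_pos'])"
```

```text
time: 3.83
eef_pos: [0.5323, -0.0987, 0.115]
eef_rot: [0.002, 0.647, 0.762, 0.001]
ft_force: [-1.0, 2.0, 6.0]
grip_width: 0.011
gripper_force: 42.8
3.8333 [-1.02947445  1.97175134  5.9596041 ] [0.21635403 0.27695952 0.03832766] [ 0.53228231 -0.09866486  0.11497253]
```

```bash
python3 -m crank '[[[0,0,0,0,0,-6,0],[0,0,0,0,0,-12,0],[0,0,0,0,0,-18,0],[0,0,0,0,0,-24,0],[0,0,0,0,0,-30,0],[0,0,0,0,0,-36,0],[0,0,0,0,0,-42,0],[0,0,0,0,0,-48,0],[0,0,0,0,0,-53,0],[0,0,0,0,0,-57,0],[0,0,0,0,0,-57,0],[0,0,0,0,0,-57,0]]]'; python3 -c "
from h import *
o=monitor.get_obs();print(o['time'],o['ft_force'],o['ft_torque'],o['eef_pos'],R.from_matrix(toolT(o)[:3,:3]).as_euler('zyx',degrees=True))
w=shot('wrist');cv2.imwrite('pics/w2.png',w['img'][:,:,::-1])"
```

```text
time: 4.83
eef_pos: [0.532, -0.0989, 0.115]
eef_rot: [0.001, 0.205, 0.979, -0.0]
ft_force: [-2.2, -1.0, 7.1]
grip_width: 0.0112
gripper_force: 42.9
4.8333 [-2.21885251 -0.98555227  7.1207444 ] [ 0.11799828  0.50928236 -0.00259541] [ 0.53199574 -0.09887826  0.11498631] [-1.56384491e+02  1.42583854e-01  1.79922707e+02]
```

View pics/w2.png

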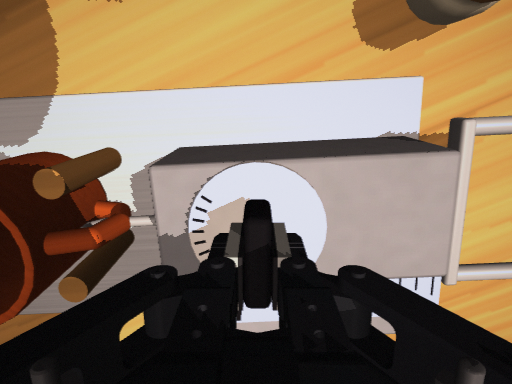

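```bash
S='python3 -c "
from h import *
o=monitor.get_obs();print(o[\"ft_torque\"][2],o[\"effort\"][5],R.from_matrix(toolT(o)[:3,:3]).as_euler(\"zyx\",degrees=True)[0])"'; eval "$S"
python3 -m crank '[[[0,0,0,0,0,-2,0],[0,0,0,0,0,-2,0]]]' >/dev/null; eval "$S"
python3 -m crank '[[[0,0,0,0,0,-2,0],[0,0,0,0,0,-2,0]]]' >/dev/null; eval "$S"
python3 -m crank '[[[0,0,0,0,0,-2,0],[0,0,0,0,0,-2,0]]]' >/dev/null; eval "$S"
python3 -m crank '[[[0,0,0,0,0,-2,0],[0,0,0,0,0,-2,0]]]' >/dev/null; eval "$S"
```

```text
0.047184698602936156 -0.0042474801011849195 -156.37250390413686
0.008061533244982676 -0.3475613985210657 -158.45962488927677
-0.4238499077516895 -0.874580629169941 -160.40632571749103
-1.0337106963813032 -1.4253095537424088 -162.33135679639688
-1.4651778845008498 -1.875254362821579 -164.27485350311454
```

```bash
python3 -m crank '[[[0,0,0,0,0,2,0],[0,0,0,0,0,2,0],[0,0,0,0,0,2,40],[0,0,0,0,0,2,40],[0,0,0,0,0,2,40],[0,0,-40,0,0,2,40],[0,0,-80,0,0,2,60],[0,0,-110,0,0,2,85],[0,0,-110,0,0,2,85],[0,0,-110,0,0,2,85]]]'
python3 - <<'E'
from h import *
w=shot('wrist'); np.savez('w3.npz',**w)
o=monitor.get_obs();print(o['time']);print(toolT(o).round(4))
for t in ['count_grip','mark_tip','grip']:
  for q in spotter.trace(t,'wrist')[:1]:
    P=cloud(w,q['mask']); print(t,q['p'],q['xy'],P.mean(0).round(4),np.percentile(P[:,2],90))
    if t=='count_grip': S=P[P[:,2]>.112][:,:2]; print(cv2.minAreaRect(S.astype(np.float32)*1000))
cv2.imwrite('pics/w3.png',cv2.resize(w['img'][:,:,::-1],(800,600),interpolation=cv2.INTER_CUBIC))
E
```

```text
time: 6.38
eef_pos: [0.532, -0.0987, 0.2244]
eef_rot: [0.002, 0.153, 0.988, -0.0]
ft_force: [0.1, 0.2, 0.1]
grip_width: 0.0845
gripper_force: 0.0
6.4333
[[-9.530e-01  3.028e-01  1.000e-04  5.314e-01]
 [ 3.028e-01  9.530e-01 -1.000e-04 -9.850e-02]
 [-1.000e-04 -0.000e+00 -1.000e+00  2.228e-01]
 [ 0.000e+00  0.000e+00  0.000e+00  1.000e+00]]
count_grip 0.63 [256.2, 184.4] [ 0.5299 -0.0991  0.1172] 0.12120905661229195
((531.7079467773438, -99.82846069335938), (11.976312637329102, 41.1409912109375), 69.4869155883789)
mark_tip 0.56 [305.5, 263.5] [ 0.6281 -0.0807  0.0714] 0.07700614159906834
grip 0.84 [447.5, 178.4] [0.5835 0.0422 0.0614] 0.06591058170841749
```

View pics/w3.png

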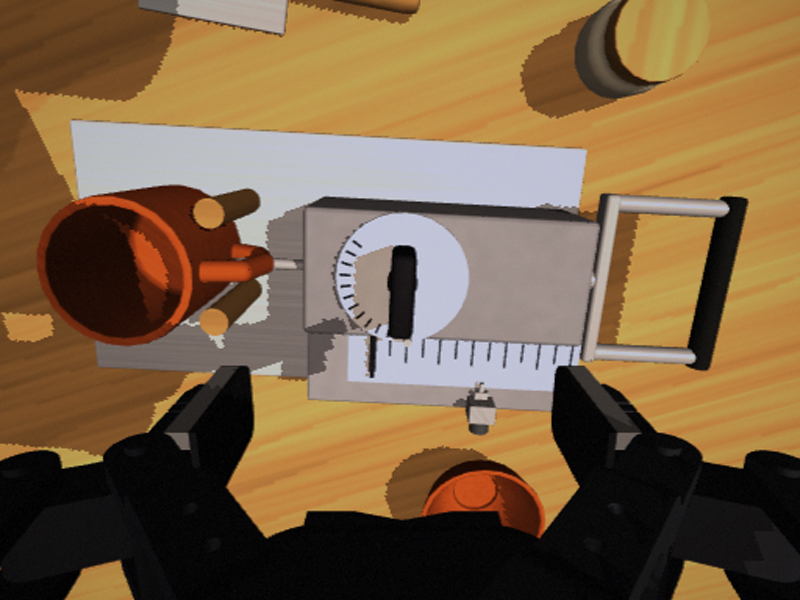

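```bash
python3 - <<'E'
from h import *
a=np.load('w1.npz');b=np.load('w3.npz')
A=cv2.resize(a['img'][150:222,270:378,::-1],None,fx=7,fy=4,interpolation=cv2.INTER_CUBIC) if 0 else cv2.resize(a['img'][140:225,270:380,::-1],None,fx=3.5,fy=3.5,interpolation=cv2.INTER_CUBIC)
B=cv2.resize(b['img'][205:280,225:335,::-1],None,fx=7,fy=7,interpolation=cv2.INTER_CUBIC)
A=np.pad(A,((0,0),(0,B.shape[1]-A.shape[1]),(0,0)))
print(A.shape,B.shape);cv2.imwrite('pics/z.png',B)
E
```

```text
(298, 770, 3) (525, 770, 3)
```

View pics/z.png

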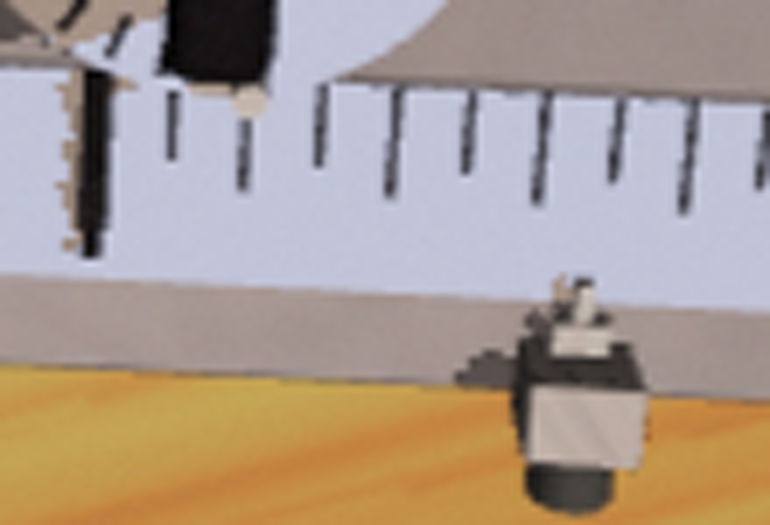

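```bash
python3 - <<'E'
from h import *
b=dict(np.load('w3.npz'))
ex=np.array([np.cos(np.radians(-110.5)),np.sin(np.radians(-110.5))]); ey=np.array([-ex[1],ex[0]])
k=np.array([.5317,-.0998]); O=k-.085*ex
for n,u,v in [('needle',93,252),('mark',585,283)]:
    p=px(b,u/7+225-.43,v/7+205-.43,.064)[:2]-O; print(n,(p@ex).round(4),(p@ey).round(4))
T=toolT(); g=np.array([*(O-.1*ex),.058]); d=g-T[:3,3]; print(g,(T[:3,:3].T@d*1000).round(1), np.degrees(np.arctan2(T[1,1],T[0,1])))
E
```

```text
needle 0.1002 0.0674
mark 0.0328 0.0686
[0.59648837 0.07348436 0.058     ] [-10.6 183.6 163.6] 72.36031375288502
```

```bash
python3 -m crank '[[[-3,40,0,0,0,2.9,50],[-5,80,0,0,0,2.9,50],[-8,120,0,0,0,2.9,50],[-11,160,20,0,0,2.9,50],[-11,184,50,0,0,2.9,50],[-11,184,80,0,0,2.9,50],[-11,184,110,0,0,2.9,50],[-11,184,140,0,0,2.9,50],[-11,184,160,0,0,2.9,50],[-11,184,164,0,0,2.9,50],[-11,184,164,0,0,2.9,50]]]'
python3 -m crank '[[[0,0,0,0,0,0,0],[0,0,0,0,0,0,0],[0,0,0,0,0,0,0],[0,0,0,0,0,0,0],[0,0,0,0,0,0,0],[0,0,0,0,0,0,0]]]' 60
python3 - <<'E'
from h import *
w=shot('wrist');o=monitor.get_obs(); T=toolT(o); print(T.round(4),o['ft_force'],o['gripper_force'])
g=np.array([.5965,.0735,.058]);print((T[:3,:3].T@(g-T[:3,3])*1000).round(1))
cv2.imwrite('pics/w4.png',w['img'][:,:,::-1])
E
```

```text
time: 7.5
eef_pos: [0.597, 0.0734, 0.0573]
eef_rot: [-0.002, 0.178, 0.984, -0.0]
ft_force: [0.3, 0.6, 0.2]
grip_width: 0.05
gripper_force: 0.0
time: 8.0
eef_pos: [0.5986, 0.0736, 0.0605]
eef_rot: [0.001, 0.178, 0.984, 0.0]
ft_force: [0.4, 2.9, 7.5]
grip_width: 0.0118
gripper_force: 58.5
[[-9.364e-01  3.509e-01  3.100e-03  5.986e-01]
 [ 3.509e-01  9.364e-01  2.000e-04  7.360e-02]
 [-2.800e-03  1.300e-03 -1.000e+00  6.060e-02]
 [ 0.000e+00  0.000e+00  0.000e+00  1.000e+00]] [0.2410219  2.82134037 6.75092832] 58.53154957294464
[ 2.  -0.9  2.6]
```

View pics/w4.png

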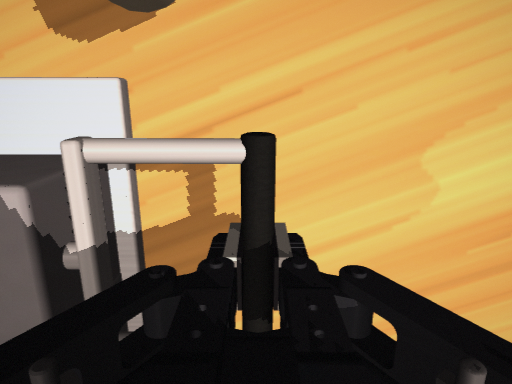

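```bash
python3 -m crank '[[[0,6,0,0,0,0,0],[0,12,0,0,0,0,0],[0,18,0,0,0,0,0],[0,24,0,0,0,0,0],[0,30,0,0,0,0,0],[0,36,0,0,0,0,0],[0,42,0,0,0,0,0],[0,48,0,0,0,0,0],[0,53,0,0,0,0,0],[0,57,0,0,0,0,0],[0,60,0,0,0,0,0],[0,60,0,0,0,0,0],[0,60,0,0,0,0,0]]]'
python3 - <<'E'
from h import *
o=monitor.get_obs(); T=toolT(o); ex=np.array([np.cos(np.radians(-110.5)),np.sin(np.radians(-110.5))])
print((np.array(o['eef_pos'])[:2]-[.5986,.0736])@-ex, o['ft_force'])
c=shot('top'); s=shot('side'); w=shot('wrist'); np.savez('t5.npz',**c)
f=lambda i,P,r:cv2.resize(i['img'][int(P[1])-r:int(P[1])+r,int(P[0])-r:int(P[0])+r,::-1],(400,400),interpolation=cv2.INTER_CUBIC)
M=[.627,-.075,.064]; pc,ps=proj(c,M),proj(s,M); print(pc,ps)
cv2.imwrite('pics/t5.png',np.hstack([f(c,pc,25),f(s,ps,25)]))
E
```

```text
time: 9.13
eef_pos: [0.6191, 0.1278, 0.0605]
eef_rot: [0.001, 0.178, 0.984, -0.002]
ft_force: [-4.1, -10.1, 8.1]
grip_width: 0.0118
gripper_force: 59.1
0.057925788084113625 [ -4.12868322 -10.11913208   8.13903486]
(np.float64(258.3466670826604), np.float64(150.28760748709527)) (np.float64(299.7391907753804), np.float64(211.3202901138959))
```

View pics/t5.png

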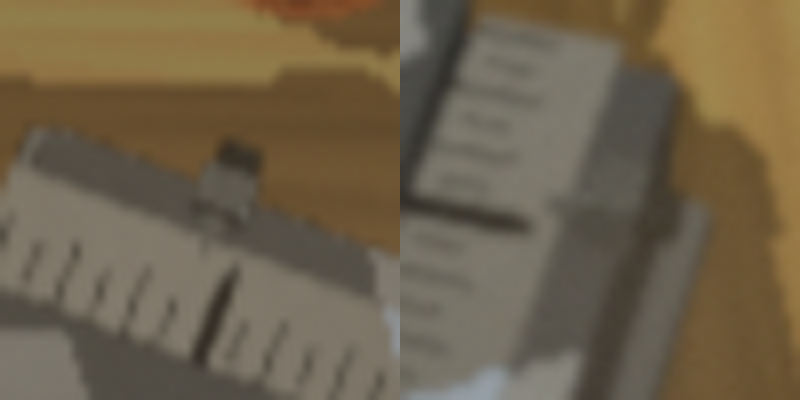

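```bash
python3 -m crank '[[[0,3,0,0,0,0,0],[0,6,0,0,0,0,0],[0,8,0,0,0,0,0],[0,9,0,0,0,0,0],[0,9,0,0,0,0,0],[0,9,0,0,0,0,0]]]'
python3 - <<'E'
from h import *
o=monitor.get_obs(); ex=np.array([np.cos(np.radians(-110.5)),np.sin(np.radians(-110.5))])
print((np.array(o['eef_pos'])[:2]-[.5986,.0736])@-ex, o['ft_force'])
I=[]
for n in ['top','side']:
    c=[shot(n) for _ in range(4)]; im=np.mean([x['img'] for x in c],0)
    q=proj(c[0],[.625,-.075,.064]); x,y=int(q[0]),int(q[1]); print(x,y); r=16
    I.append(cv2.resize(np.clip(im[y-r:y+r,x-r:x+r,::-1]*1.5,0,255).astype(np.uint8),(400,400),interpolation=cv2.INTER_CUBIC))
cv2.imwrite('pics/t6.png',np.hstack(I))
E
```

```text
time: 9.78
eef_pos: [0.6222, 0.1359, 0.0606]
eef_rot: [0.001, 0.178, 0.984, -0.002]
ft_force: [-4.5, -10.6, 9.0]
grip_width: 0.0116
gripper_force: 59.1
0.06663857946179014 [ -4.53718376 -10.59824761   9.01549696]
258 151
298 211
```

View pics/t6.png

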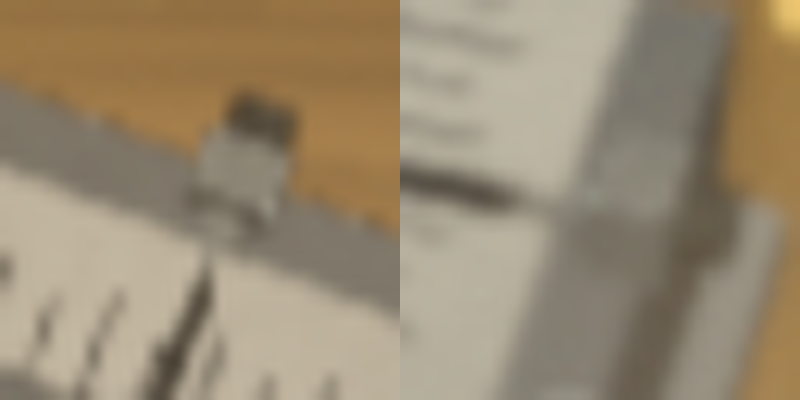

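```bash
python3 -m crank '[[[0,0.5,0,0,0,0,0],[0,0.5,0,0,0,0,0],[0,0.5,0,0,0,0,0],[0,0.5,0,0,0,0,0],[0,0.5,0,0,0,0,0],[0,0.5,0,0,0,0,0]]]'
python3 -c "
from h import *
o=monitor.get_obs(); ex=np.array([np.cos(np.radians(-110.5)),np.sin(np.radians(-110.5))])
print((np.array(o['eef_pos'])[:2]-[.5986,.0736])@-ex, o['ft_force'])
print(sign_off())"
```

```text
time: 10.68
eef_pos: [0.6223, 0.1362, 0.0605]
eef_rot: [0.001, 0.179, 0.984, -0.002]
ft_force: [-5.5, -11.0, 9.9]
grip_width: 0.0121
gripper_force: 59.2
0.0669597008581503 [ -5.45292054 -10.99895011   9.94744867]
the job is handed in; nothing more can be done
None
```

The job is handed in at about 10.7 s of the 46 s allowed: the counter knob was turned back to its zero stop while the handle was home. The handle is now held about 67 mm out, with the needle level with the index mark to within about 1 mm (mark measured at 67.4 mm).

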